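# Roll the slide wheel to bring the pipette to its gauge mark

## Robot

A 6-joint arm with a two-finger parallel gripper is mounted at the origin on the work surface. World frame = base frame: x ahead of the robot, y to its left, z up, the work surface at z = 0. Lengths are in m, angles in rad, forces in N, time in s.
With the tool pointing down it reaches from about 0.375 to 0.9 m from the base axis. Payload 3.1 kg.
Tool frame: the origin (TCP) lies at the very end of the fingers, on their centre line; the grasp point (between the pads) lies 19 mm behind it (manip.grasp_offset is the distance from the TCP to the grasp point, in m); x points along the fingers, z is the direction in which the jaws open and shut, and the axes are right-handed (so a half turn about x gives the same grasp; the last joint's range is limited). The gripper opens to 85 mm and grips with 20 to 120 N. Pads are 22 mm wide; open, the fingers measure 114 mm over their backs; the gripper's body (76 mm by 85 mm) begins 54 mm behind the grasp point. The pads swing forward as they close: fully open they stand 13 mm farther back than shut.
Start: joints at [-1.444, 0.527, 1.433, -0, 1.181, -0.178], TCP at [0.188, -0.596, 0.231] pointing down, gripper open.
Joint ranges: [-3.08, 3.08], [-0.75, 2.2], [0.22, 2.44], [-1.43, 4.57], [0, 2.65], [-2.85, 2.85]. Speed limits (rad/s): [2.79, 2.79, 3.14, 3.14, 3.14, 3.14].

## Interface

Orientations are given as a unit quaternion [x, y, z, w].
In Python, from station import manip gives the robot as it stands.
- The arm moves only by the tool send_rows, never from a script. Its argument "steps" is a list that holds one entry, the list of rows, each a list of 5 numbers: the closure, from 0 (fully open) to 1 (shut), then the shift along the world's x, y, z in m, then the turn about the world's z in rad. A call has 1 to 8 rows; each row is the pose to reach, as a shift and turn from the pose commanded when the call began; what a row does not reach only later rows make up. A row lasts 1/8 s, in which the tool goes at most 62.5 mm and 10.7 degrees, less where a joint would pass 70% of its speed; a pose out of reach is approached as far as the arm can. A call with a gripper value outside its range is refused whole. The fingers move at their own pace and stop on an object; "grip_force" is the grip in N (left out, the last holds). Time passes only in rows, so rows that repeat a pose let the fingers close. It gives the time, the measured TCP pose, the force and the opening at its end, in the units of the state.
- manip.sense(): the state, without advancing time (a new reading comes with each control period).
- manip.snapshot(name): name is "side" or "top"; returns the picture (400x640x3 uint8, red, green, blue); there is no depth.
- manip.camera_params(name): a dict with "fx", "fy", "cx", "cy" (pixels), "T" (4x4, takes a point from camera to world coordinates). Camera axes: x right, y down, z forward; pixel columns grow to the right and rows downward; lengths in m; the calibration is good to about 2 mm. A picture is of the moment at which its call begins. camera_params takes no time and is no camera call.
- manip.sign_off(): hands the job in, once; it reports no verdict.
The state is a dict: "t": time; "q": joint angles; "qd": joint speeds; "tau": joint torques, N m; "tcp_pos": TCP position; "tool_rot": TCP orientation; "force": force on the tool from outside, world axes, zero at the start; "ft_torque": the same for the moment, N m; "finger_gap": opening from 0.0 (shut) to 1.0 (fully open).
Only numpy, scipy, OpenCV 4.12 (cv2) and the standard library are available. Lean on these libraries where they do the work, as an engineer would, in place of code of your own. Each camera call takes 0.05 s, during which the arm holds its last target.

## Task

On the pipette station, roll the knurled wheel at the rear end of the slide with a fingertip laid on its rim until the carriage's white pointer has closed the gap to the yellow gauge mark and stands in line with it; do not run it on past the mark. Roll it, do not pinch it, do not push the carriage or pipette by hand, and leave the chip and the other things where they are. Finish with the hand clear of the station.

Things in the scene. Friction and masses are not known exactly. Their poses are not given: they have to be found in the camera images.
- wheel_centre (a point): Centre of the bright knurled metal adjuster wheel, on its level axle, 64 mm above the table: a disc 48 mm in diameter and 20 mm wide (10 mm either side of this point along y) at the rear end of the slide's lead screw. Its top is 24 mm above this point. Axes are fixed to the station and do not turn with the wheel: y runs along the axle from the wheel towards the carriage and chip, z up, x level and square to the axle.
- wheel: The wheel itself; origin at wheel_centre, this frame turns about y. Rolling its top towards the +x of wheel_centre (clockwise seen from behind, looking along +y) brings the carriage forward, 4 mm per rad (25 mm a turn, 1 mm for 6 mm of rim travel); the other way takes it back. About 2 N along the rim turns it, so a fingertip press of 4 to 10 N carries it round; it stays where it is left.
- station: The station: black plate 180 (x) x 390 (y) x 12 mm fixed to the table, with slide, ledge and chip stage; origin under its centre, axes as wheel_centre, the wheel at y = -150 mm and the chip at y = +115 mm. Nothing within 100 mm of the wheel's rim stands higher than 60 mm above the wheel's top.
- pointer (a point): Tip of the white pointer, a tongue 4 mm wide on the +x side of the black carriage, moving with it over the dark graduated ledge; axes as wheel_centre, +y is forward. It starts 8 to 30 mm behind the mark (on its -y side).
- mark (a point): Inner end of the yellow gauge line, 4 mm wide (along y) and 16 mm long (along x), on top of a small dark clip (16 x 14 mm) fixed on the outer edge of the graduated ledge. The pointer tip passes 0.5 mm from this end of the line. Axes as wheel_centre: the pointer's y in this frame is the remaining gap (negative while still behind, 0 when in line).
- carriage: The black sliding carriage, 56 x 50 mm, top 92 mm above the table, with the blue pipette head (up to 150 mm above the table) and glass tip reaching 145 mm ahead of it; origin at table level under the centre of the carriage block. Driven by the wheel only: not to be pushed.
- chip: Beige chip plate 82 x 100 x 8 mm with a 4 x 4 array of grey wells and a small black knob, lying loose in the nest of the chip stage in front of the slide; origin under its centre. Leave alone.
- vial: Glass vial with orange cap, 22 mm across, 42 mm high, standing loose on the station's plate beside the slide; origin under its centre. Leave alone.
- thumbscrew: Spare black knurled thumbscrew, 24 mm across, standing loose on its head on the station's plate, 23 mm high; origin under its centre. Leave alone: it is not the wheel.
- bottle: White bottle with blue cap, 56 mm across, 120 mm high, behind the station; origin under its centre. Leave alone.
- dish: Closed clear culture dish with pink contents, 63 mm across, 16 mm high; origin under its centre. Leave alone.
- tipbox: Blue pipette-tip box with clear lid, 85 x 120 x 56 mm; origin under its centre. Leave alone.
- screwdriver: Screwdriver with red handle, 150 mm long, lying on the table; origin under its centre. Leave alone.

How it is judged:
On the way:
1. the wheel is rolled under the fingertip (contact force between the fingers and wheel above 0.3 N and angular speed of wheel above 0.05 rad/s), for 0.1 s.
At the end, for the whole second after the job is handed in: The pointer is in line with the yellow mark to within 2.5 mm along the slide, the wheel is at rest, the chip is within 10 mm and every other loose thing within 20 mm of where it started (y of pointer in the frame of mark between -0.0025 and 0.0025 m and angular speed of wheel below 0.05 rad/s and distance of chip from where it was at the start of the episode below 0.01 m and distance of each of vial, thumbscrew, bottle, dish, tipbox, screwdriver from where it was at the start of the episode below 0.02 m); the robot touches nothing.
It fails at once if the carriage or the pipette is pushed by the hand or arm instead of the wheel (contact force between any of the fingers, the arm and carriage above 2 N).
It fails at once if the wheel is pinched between the fingers (contact force between the fingers and wheel above 0.5 N and distance between the grasp point and wheel_centre below 0.028 m).
It fails at once if the carriage is run more than 5 mm past the gauge mark (y of pointer in the frame of mark above 0.005 m).
It fails at once if the chip is shifted more than 10 mm or lifted (distance of chip from where it was at the start of the episode above 0.01 m).
It fails at once if another loose thing is shifted more than 20 mm, carried or knocked over (distance of any of vial, thumbscrew, bottle, dish, tipbox, screwdriver from where it was at the start of the episode above 0.02 m or angle between any of vial, thumbscrew, bottle's own z axis and vertical above 0.5 rad).
It also fails if it takes over 67 s, if anything falls off the work surface, if the arm or the gripper's body presses on something with over 40 N, if the wrist force passes 120 N, or if a joint passes its speed limit or range.

## Working session

There is one attempt and no reset: what is moved stays moved. The work goes in short steps, Python scripts to look and compute and a tool call to move; the robot and the scene stay as the last step left them, time stands still between calls to the robot, and variables do not carry over. Pictures are saved under pics/ and viewed, and the job is handed in when it is done.

Besides the shell and the picture viewer there is one more tool, called after "Request:" in YAML: its name, and indented under it one key for each argument. send_rows: Moves the arm, as the interface text tells. Its arguments: {"type":"object","properties":{"steps":{"type":"array","items":{"type":"array","items":{"type":"array","items":{"type":"number"}}}},"grip_force":{"type":"number"}},"required":["steps"]}

```bash
mkdir -p pics; ls
cat > h.py <<'E'
import cv2, numpy as np
from station import manip
def snap(n,f):
    im=manip.snapshot(n); cv2.imwrite(f'pics/{f}.png',im[:,:,::-1]); return im
def crop(f,g,x0,y0,x1,y1,s):
    im=cv2.imread(f'pics/{f}.png')[y0:y1,x0:x1]; cv2.imwrite(f'pics/{g}.png',cv2.resize(im,None,fx=s,fy=s,interpolation=cv2.INTER_CUBIC))
def ray(n,u,v,z):
    c=manip.camera_params(n);T=np.array(c['T'])
    d=T[:3,:3]@np.array([(u-c['cx'])/c['fx'],(v-c['cy'])/c['fy'],1]);o=T[:3,3]
    return o+d*(z-o[2])/d[2]
def proj(n,p):
    c=manip.camera_params(n);T=np.linalg.inv(np.array(c['T']))
    q=T[:3,:3]@np.array(p)+T[:3,3]
    return c['fx']*q[0]/q[2]+c['cx'],c['fy']*q[1]/q[2]+c['cy']
E
python3 - <<'E'
from h import *
snap('top','t0');snap('side','s0')
for n in('top','side'):print(manip.camera_params(n))
print(manip.sense())
E
```

```text
pics
{'fx': 464.1384504397513, 'fy': 464.1384504397513, 'cx': 323.4906051328764, 'cy': 199.90051088936198, 'T': array([[-0.00195043, -0.99620393,  0.08702836,  0.50396168],
       [-0.99999326,  0.00221371,  0.00292889, -0.00675923],
       [-0.00311043, -0.08702206, -0.99620153,  1.37529465],
       [ 0.        ,  0.        ,  0.        ,  1.        ]])}
{'fx': 379.6966725619169, 'fy': 379.6966725619169, 'cx': 325.9667102569395, 'cy': 204.11997915271155, 'T': array([[ 0.99470843, -0.08270137,  0.06095587,  0.55819011],
       [-0.10260399, -0.76935182,  0.63053167, -0.70296646],
       [-0.00524933, -0.63344949, -0.77376624,  0.92685546],
       [ 0.        ,  0.        ,  0.        ,  1.        ]])}
{'t': 0.1, 'q': array([-1.44452120e+00,  5.28349765e-01,  1.43374868e+00, -2.42255263e-05,
        1.18141380e+00, -1.78500119e-01]), 'qd': array([ 0.00065279, -0.00072752, -0.00167846,  0.00027057, -0.00066913,
       -0.00315135]), 'tau': array([ 1.03823547e-04, -4.43304205e+01, -1.78585911e+01, -3.36399553e-04,
        3.86817061e-03,  4.05991912e-06]), 'tcp_pos': array([ 0.18748983, -0.59555164,  0.23045399]), 'tool_rot': array([ 0.41879046,  0.5705796 , -0.41781684,  0.5696337 ]), 'force': array([-0.20082002, -0.38068017, -0.80929649]), 'ft_torque': array([-0.02227814,  0.01174652, -0.00466345]), 'finger_gap': 0.9994340757202546}
```

View pics/t0.png

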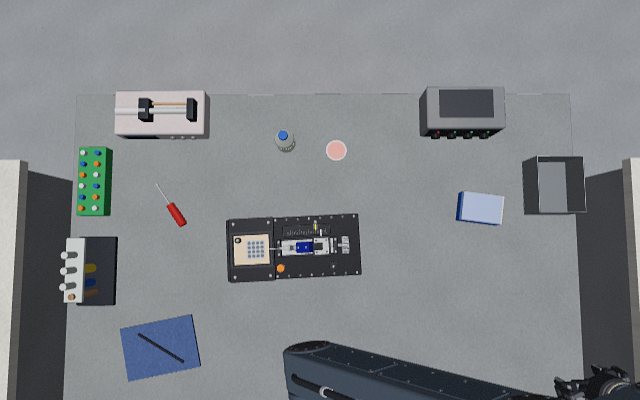

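View pics/s0.png

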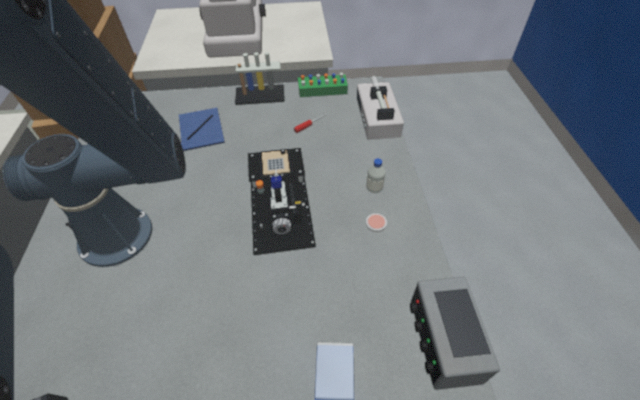

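Run:
```python
from h import *
crop('t0','t0c',220,205,370,290,5.3)
crop('s0','s0c',235,140,325,260,5)
```

```text
(no output)
```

View pics/t0c.png

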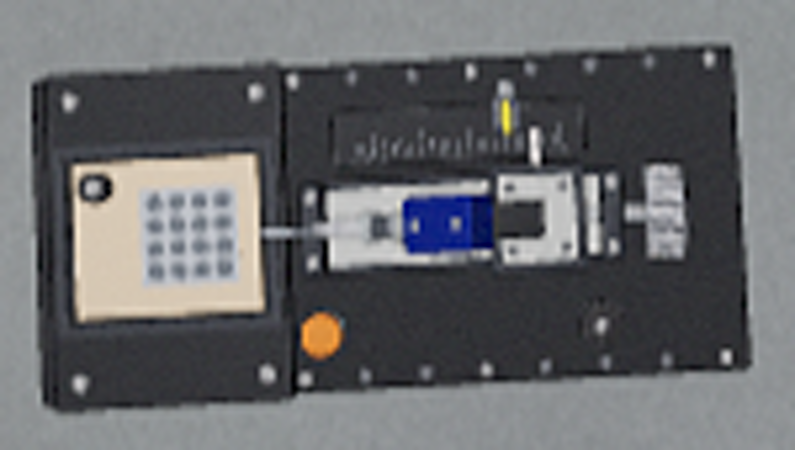

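View pics/s0c.png

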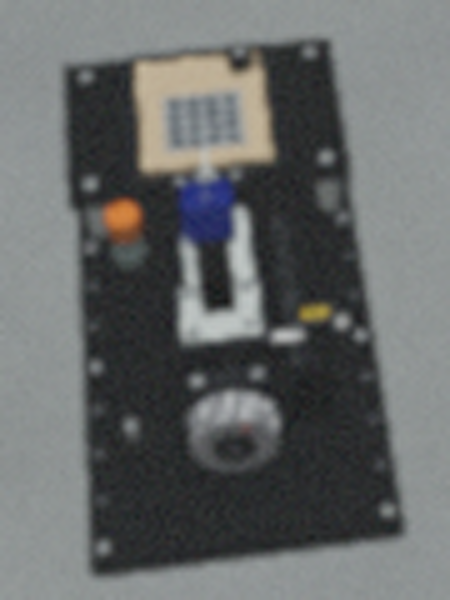

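Run:
```python
from h import *
crop('t0','t0d',300,215,360,260,13)
crop('s0','s0d',265,190,315,240,12)
from scipy.spatial.transform import Rotation as R
print(R.from_quat(manip.sense()['tool_rot']).as_matrix().round(3))
# station corners at z=.012
for n,pts in (('top',[(226.6,219.7),(357.7,213.5),(361.5,274.5),(228.5,282)]),('side',[(248.4,153),(300.6,148.2),(315,246.5),(254,254.5)])):
    for p in pts: print(n,ray(n,*p,.012).round(4))
```

```text
[[-0.     0.954  0.3  ]
 [ 0.002  0.3   -0.954]
 [-1.     0.    -0.002]]
top [0.5653 0.2822 0.012 ]
top [ 0.5827 -0.1033  0.012 ]
top [ 0.4051 -0.1128  0.012 ]
top [0.3842 0.2737 0.012 ]
side [0.3837 0.3019 0.012 ]
side [0.5672 0.3068 0.012 ]
side [ 0.5831 -0.1096  0.012 ]
side [ 0.4103 -0.118   0.012 ]
```

View pics/t0d.png

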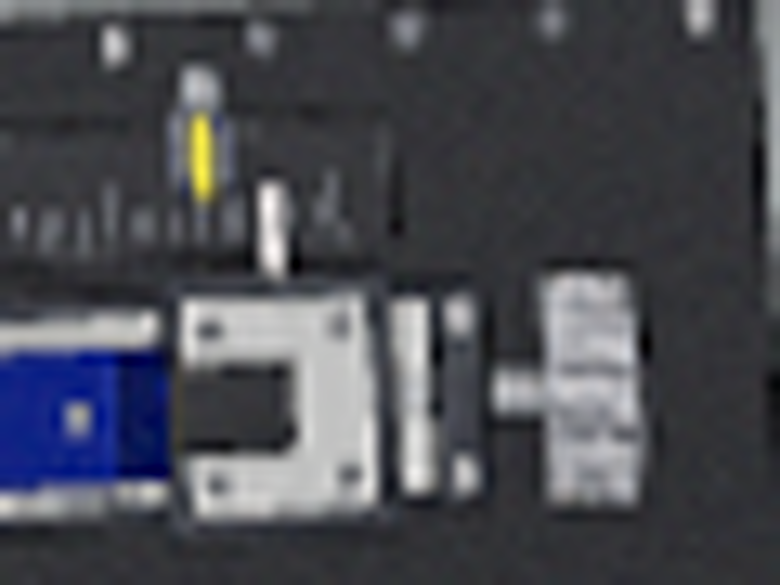

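View pics/s0d.png

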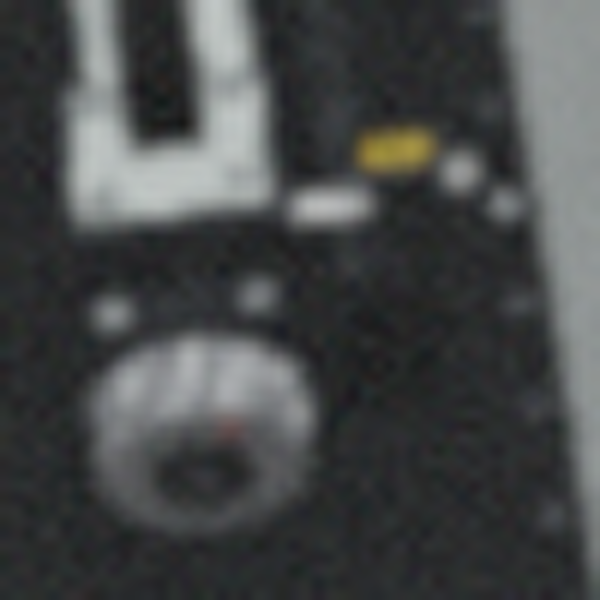

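```bash
cat >> h.py <<'E'
yaw=0.049
ys=np.array([-np.sin(yaw),np.cos(yaw)]);xs=np.array([np.cos(yaw),np.sin(yaw)])
E
python3 - <<'E'
from h import *
from scipy.optimize import least_squares
def tri(a,b):
    f=lambda p:np.r_[np.array(proj('top',p))-a,np.array(proj('side',p))-b]
    r=least_squares(f,[.5,0,.05]); return r.x,r.fun
T=lambda u,v:(300+(u+.5)/13-.5,215+(v+.5)/13-.5)
S=lambda u,v:(265+(u+.5)/12-.5,190+(v+.5)/12-.5)
m,e1=tri(T(202,155),S(397,150)); p,e2=tri(T(272,228),S(330,207))
print(m,e1,p,e2)
for z in(.04,.05,.06,.07):
  a=ray('top',*T(202,155),z)[:2]-ray('top',*T(272,228),z)[:2]; b=ray('side',*S(397,150),z)[:2]-ray('side',*S(330,207),z)[:2]
  print(z,a@ys,b@ys)
print(ray('top',*T(591,388),.075),ray('top',*T(591,388),.088))
print('side wheel centre from front face ellipse', ray('side',*S(203,470),.064))
im=cv2.imread('pics/t0.png').astype(int); print(T(202,155),T(272,228))
print(manip.sense()['tcp_pos'])
E
```

```text
[0.54359155 0.02109802 0.05906363] [-0.00244747 -0.04090705 -0.0424311   0.0063069 ] [0.52699286 0.00583143 0.05780005] [ 0.0146164   0.21371531  0.21989477 -0.03230576]
0.04 0.014643165935149373 0.015832948408642054
0.05 0.0145335035026248 0.01565441933452075
0.06 0.01442384107010023 0.01547589026039912
0.07 0.014314178637575654 0.015297361186277489
[ 0.49290828 -0.06267158  0.075     ] [ 0.49301879 -0.06211258  0.088     ]
side wheel centre from front face ellipse [ 0.49354228 -0.0747861   0.064     ]
(315.0769230769231, 226.46153846153845) (320.46153846153845, 232.07692307692307)
[ 0.18748983 -0.59555164  0.23045399]
```

Request:
send_rows:
  steps:
    - [[1,0.02,0.035,0,-0.05],[1,0.05,0.09,0,-0.1],[1,0.08,0.143,0,-0.15],[1,0.11,0.197,0,-0.2],[1,0.14,0.25,0,-0.256],[1,0.17,0.304,0,-0.256],[1,0.2,0.358,0,-0.256],[1,0.22,0.394,0,-0.256]]
  grip_force: 40

```text
t: 1.1
tcp_pos: [0.408, -0.1994, 0.2311]
tool_rot: [0.487, 0.513, -0.487, 0.512]
force: [1.2, -0.2, 0.6]
finger_gap: 0.002
```

Request:
send_rows:
  steps:
    - [[1,0.025,0.045,-0.02,0],[1,0.05,0.09,-0.05,0],[1,0.077,0.1376,-0.08,0],[1,0.077,0.1376,-0.1,0],[1,0.077,0.1376,-0.11,0],[1,0.077,0.1376,-0.11,0]]

```text
t: 1.85
tcp_pos: [0.484, -0.0649, 0.1208]
tool_rot: [0.488, 0.512, -0.488, 0.511]
force: [-0.6, 0.3, 0.1]
finger_gap: -0.002
```

Run:
```python
from h import *
snap('top','t1');snap('side','s1')
crop('t1','t1c',290,205,370,270,9);crop('s1','s1c',245,160,325,240,7)
s=manip.sense();print(s['t'],s['tcp_pos'],s['force'],s['finger_gap'])
from scipy.spatial.transform import Rotation as R
print(R.from_quat(s['tool_rot']).as_matrix().round(3))
```

```text
1.95 [ 0.48482186 -0.06542961  0.12185479] [-0.54027664 -1.05488326  0.65430462] -0.0012067984929826335
[[ 0.001  0.999  0.047]
 [-0.     0.047 -0.999]
 [-1.     0.001  0.   ]]
```

View pics/t1c.png

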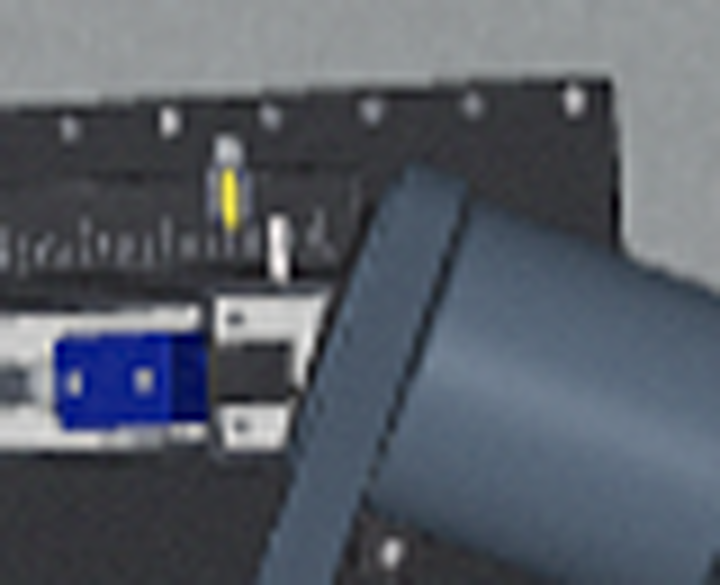

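View pics/s1c.png

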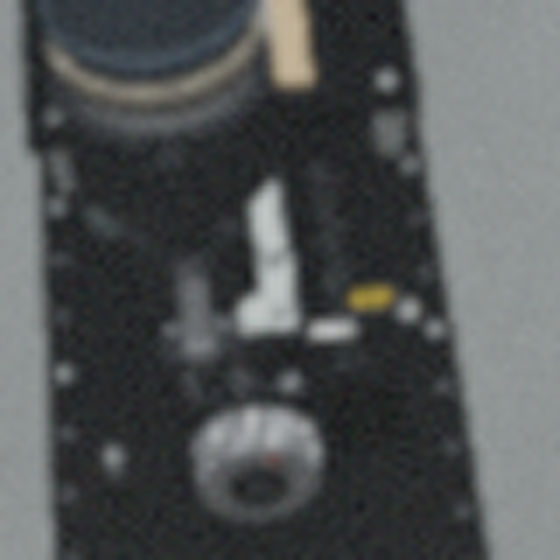

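Request:
send_rows:
  steps:
    - [[1,0,0,-0.015,0],[1,0,0,-0.027,0],[1,0,0,-0.03,0],[1,0,0,-0.031,0],[1,0,0,-0.032,0],[1,0,0,-0.0325,0]]

```text
t: 2.7
tcp_pos: [0.4848, -0.0646, 0.089]
tool_rot: [0.488, 0.512, -0.488, 0.512]
force: [0.3, 0.5, 0.4]
finger_gap: 0.001
```

Request:
send_rows:
  steps:
    - [[1,0,0,-0.0005,0],[1,0,0,-0.001,0],[1,0,0,-0.001,0]]

```text
t: 3.08
tcp_pos: [0.4847, -0.0646, 0.088]
tool_rot: [0.488, 0.512, -0.488, 0.512]
force: [-0.1, 1.2, 1.5]
finger_gap: -0.001
```

Request:
send_rows:
  steps:
    - [[1,0,0,-0.0005,0],[1,0,0,-0.001,0],[1,0,0,-0.001,0]]

```text
t: 3.45
tcp_pos: [0.4847, -0.0646, 0.0877]
tool_rot: [0.488, 0.512, -0.488, 0.512]
force: [-1.1, 1.0, 9.4]
finger_gap: -0.001
```

Request:
send_rows:
  steps:
    - [[1,0.003,0.00015,0,0],[1,0.006,0.0003,0,0],[1,0.009,0.00045,0,0],[1,0.012,0.0006,0,0],[1,0.015,0.0007,0,0],[1,0.016,0.0008,0,0]]

```text
t: 4.2
tcp_pos: [0.5005, -0.0638, 0.0879]
tool_rot: [0.487, 0.512, -0.488, 0.512]
force: [-2.7, -0.2, 11.0]
finger_gap: -0.0
```

```bash
cat >> h.py <<'E'
def look(k):
    snap('top','t'+k);snap('side','s'+k)
    crop('t'+k,'tz',300,215,340,245,10);crop('s'+k,'sz',280,190,310,215,12)
    a=cv2.imread('pics/tz.png');b=cv2.imread('pics/sz.png')
    H=max(a.shape[0],b.shape[0]); o=np.zeros((H,a.shape[1]+b.shape[1],3),np.uint8);o[:a.shape[0],:a.shape[1]]=a;o[:b.shape[0],a.shape[1]:]=b
    cv2.imwrite(f'pics/z{k}.png',o)
    s=manip.sense();print(s['t'],s['tcp_pos'],s['force'])
E
python3 -c "
from h import *
look('2')"
```

```text
4.3 [ 0.50055849 -0.06376073  0.08783438] [-2.90700924  0.38300169  9.36262136]
```

View pics/z2.png

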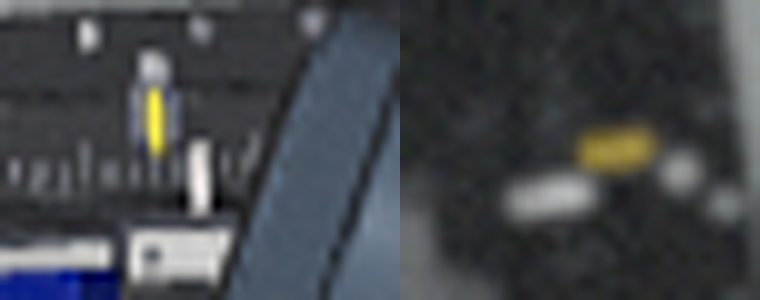

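Request:
send_rows:
  steps:
    - [[1,0,0,0.008,0],[1,0,0,0.012,0],[1,-0.01,-0.0005,0.012,0],[1,-0.017,-0.0008,0.01,0],[1,-0.017,-0.0008,0.004,0],[1,-0.017,-0.0008,0.0015,0],[1,-0.017,-0.0008,0.0005,0],[1,-0.017,-0.0008,0,0]]

```text
t: 5.3
tcp_pos: [0.4834, -0.0646, 0.0874]
tool_rot: [0.487, 0.512, -0.488, 0.512]
force: [-3.3, -0.4, 12.2]
finger_gap: 0.002
```

Request:
send_rows:
  steps:
    - [[1,0.002,0.0001,0,0],[1,0.005,0.00025,0,0],[1,0.008,0.0004,0,0],[1,0.011,0.0005,0,0],[1,0.014,0.0007,0,0],[1,0.017,0.0008,0,0],[1,0.018,0.0009,0,0],[1,0.018,0.0009,0,0]]

```text
t: 6.3
tcp_pos: [0.5021, -0.0636, 0.0878]
tool_rot: [0.488, 0.512, -0.487, 0.512]
force: [-1.8, 0.7, 9.5]
finger_gap: -0.002
```

```bash
python3 -c "
from h import *
look('3')"
```

```text
6.4 [ 0.5020924  -0.06366607  0.0877985 ] [-1.3482783   1.0027291  10.21887356]
```

View pics/z3.png

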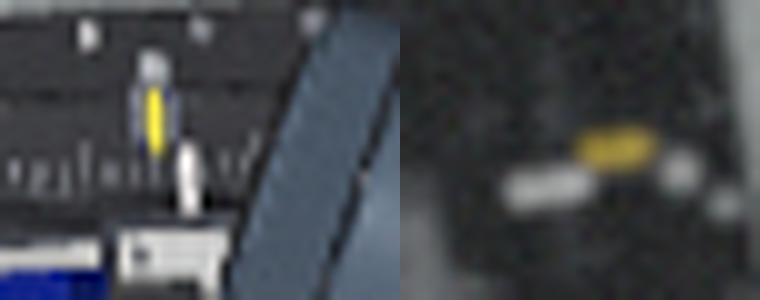

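Request:
send_rows:
  steps:
    - [[1,0,0,0.008,0],[1,0,0,0.012,0],[1,-0.01,-0.0005,0.012,0],[1,-0.018,-0.0009,0.01,0],[1,-0.018,-0.0009,0.004,0],[1,-0.018,-0.0009,0.0015,0],[1,-0.018,-0.0009,0.0005,0],[1,-0.018,-0.0009,0,0]]

```text
t: 7.4
tcp_pos: [0.4834, -0.0646, 0.0874]
tool_rot: [0.487, 0.512, -0.488, 0.512]
force: [-3.9, 0.5, 11.8]
finger_gap: 0.001
```

Request:
send_rows:
  steps:
    - [[1,0.002,0.0001,0,0],[1,0.005,0.00025,0,0],[1,0.008,0.0004,0,0],[1,0.011,0.0005,0,0],[1,0.014,0.0007,0,0],[1,0.017,0.0008,0,0],[1,0.018,0.0009,0,0],[1,0.018,0.0009,0,0]]

```text
t: 8.4
tcp_pos: [0.5021, -0.0637, 0.0878]
tool_rot: [0.488, 0.512, -0.487, 0.512]
force: [-0.3, 1.2, 9.7]
finger_gap: 0.001
```

Request:
send_rows:
  steps:
    - [[1,0,0,0.008,0],[1,0,0,0.012,0],[1,-0.01,-0.0005,0.012,0],[1,-0.018,-0.0009,0.01,0],[1,-0.018,-0.0009,0.004,0],[1,-0.018,-0.0009,0.0015,0],[1,-0.018,-0.0009,0.0005,0],[1,-0.018,-0.0009,0,0]]

```text
t: 9.4
tcp_pos: [0.4833, -0.0645, 0.0874]
tool_rot: [0.487, 0.512, -0.488, 0.512]
force: [-3.0, 0.0, 11.0]
finger_gap: -0.005
```

```bash
python3 -c "
from h import *
look('4')"
```

```text
9.5 [ 0.48336698 -0.06456784  0.08748163] [-1.83242475 -0.47049831  9.01079376]
```

View pics/z4.png

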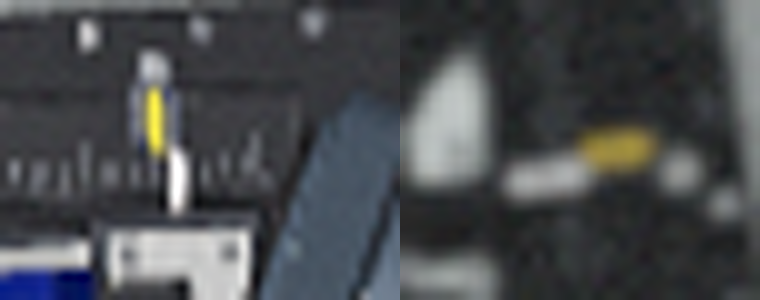

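Request:
send_rows:
  steps:
    - [[1,0.002,0.0001,0,0],[1,0.005,0.00025,0,0],[1,0.008,0.0004,0,0],[1,0.011,0.0005,0,0],[1,0.014,0.0007,0,0],[1,0.017,0.0008,0,0],[1,0.018,0.0009,0,0],[1,0.018,0.0009,0,0]]

```text
t: 10.5
tcp_pos: [0.5021, -0.0637, 0.0878]
tool_rot: [0.488, 0.512, -0.487, 0.512]
force: [-1.4, 1.3, 9.9]
finger_gap: -0.001
```

Request:
send_rows:
  steps:
    - [[1,0,0,0.008,0],[1,0,0,0.012,0],[1,-0.01,-0.0005,0.012,0],[1,-0.018,-0.0009,0.01,0],[1,-0.018,-0.0009,0.01,0]]

```text
t: 11.12
tcp_pos: [0.4819, -0.0643, 0.0963]
tool_rot: [0.487, 0.513, -0.488, 0.511]
force: [0.5, -0.2, -0.0]
finger_gap: -0.004
```

Run:
```python
from h import *
look('5')
crop('t5','t5z',305,218,330,240,30);crop('s5','s5z',285,195,310,215,30)
```

```text
11.225 [ 0.48340391 -0.06463665  0.09664131] [ 0.32486546  0.12856119 -0.02480169]
```

View pics/t5z.png

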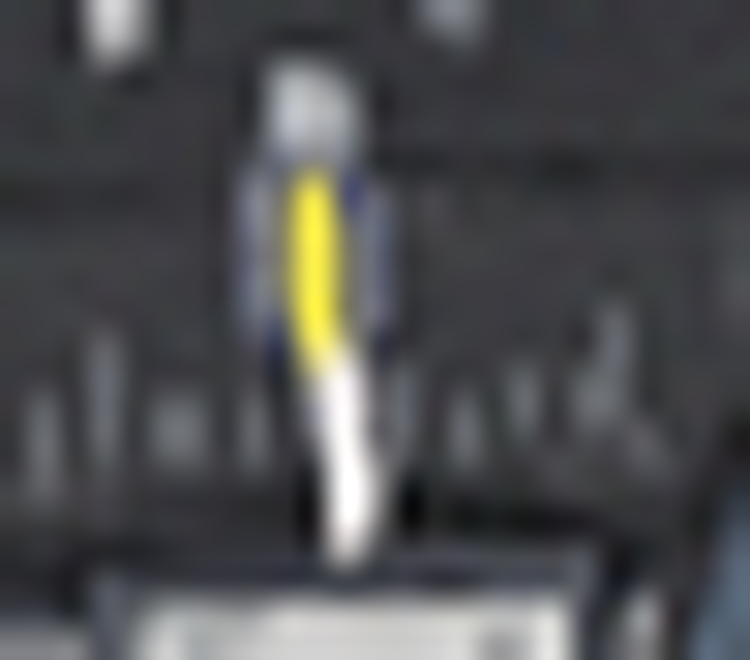

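View pics/s5z.png

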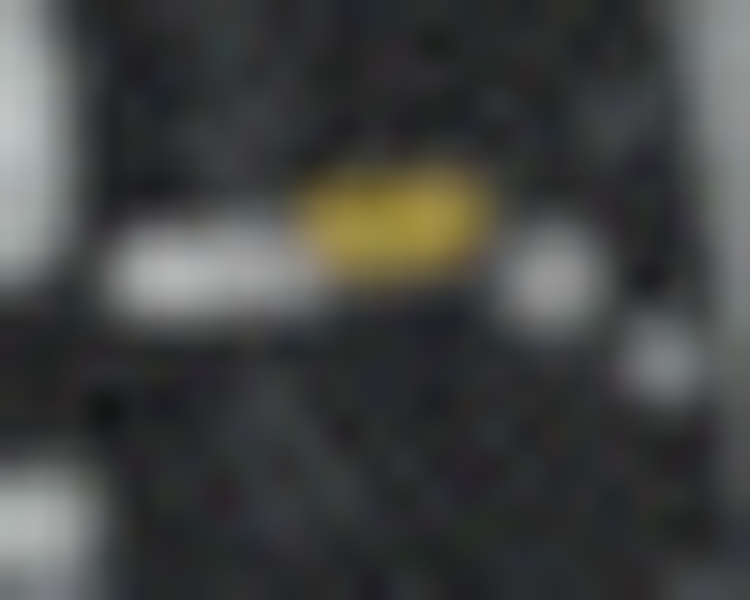

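```bash
cat >> h.py <<'E'
def gap(k,tm,tp,sm,sp):
    T=lambda u,v:(305+(u+.5)/30-.5,218+(v+.5)/30-.5)
    S=lambda u,v:(285+(u+.5)/30-.5,195+(v+.5)/30-.5)
    zm,zp=.058,.058
    a=(ray('top',*T(*tp),zp)-ray('top',*T(*tm),zm))[:2]@ys
    b=(ray('side',*S(*sp),zp)-ray('side',*S(*sm),zm))[:2]@ys
    print('top',a,'side',b)
def auto(k):
    for n,p,(x0,y0,x1,y1) in(('top','t',(309,221,322,237)),('side','s',(288,198,302,207))):
        im=cv2.imread(f'pics/{p}{k}.png').astype(float)[y0:y1,x0:x1]
        B,G,Rr=im[...,0],im[...,1],im[...,2]
        wy=np.clip((Rr+G)/2-B-25,0,None); 
        wp=np.clip(B-110,0,None)
        V,U=np.mgrid[y0:y1,x0:x1]
        if n=='top': wp=wp*(V>=230)
        else: wp=wp*(U>=288)*(U<=296)*(V>=201)
        c=[((U*w).sum()/w.sum(),(V*w).sum()/w.sum()) for w in(wy,wp)]
        print(n,np.round(c,2),(ray(n,*c[1],.058)-ray(n,*c[0],.058))[:2]@ys)
E
python3 - <<'E'
from h import *
gap(5,(315,270),(347,460),(395,222),(220,275))
for k in('2','3','4','5'): auto(k)
E
```

```text
top -0.00213278267004994 side -0.004078475906952533
top [[315.01 226.63]
 [319.45 232.54]] -0.01174358474971165
side [[297.44 202.02]
 [292.7  205.63]] -0.011593586118837835
top [[315.01 226.62]
 [318.37 232.57]] -0.00866554941365484
side [[297.49 201.98]
 [292.24 205.1 ]] -0.009522658260607771
top [[315.02 226.64]
 [317.28 232.46]] -0.005592245548207883
side [[297.6  201.96]
 [292.02 204.26]] -0.006247397632062889
top [[315.01 226.52]
 [316.03 232.65]] -0.002010306093160485
side [[297.64 201.96]
 [291.43 203.53]] -0.003162408613392054
```

Request:
send_rows:
  steps:
    - [[1,0,0,-0.006,0],[1,0,0,-0.0085,0],[1,0,0,-0.0095,0],[1,0,0,-0.01,0],[1,0,0,-0.01,0]]

```text
t: 11.85
tcp_pos: [0.4837, -0.0646, 0.0875]
tool_rot: [0.488, 0.512, -0.488, 0.512]
force: [-1.9, 0.6, 7.8]
finger_gap: -0.002
```

Request:
send_rows:
  steps:
    - [[1,0.002,0.0001,0,0],[1,0.005,0.00025,0,0],[1,0.008,0.0004,0,0],[1,0.01,0.0005,0,0],[1,0.0115,0.0006,0,0],[1,0.012,0.0006,0,0],[1,0.012,0.0006,0,0]]

```text
t: 12.72
tcp_pos: [0.4957, -0.064, 0.0879]
tool_rot: [0.488, 0.512, -0.488, 0.512]
force: [-2.8, 0.7, 9.9]
finger_gap: 0.001
```

Request:
send_rows:
  steps:
    - [[1,0,0,0.006,0],[1,0,0,0.02,0],[1,0,0,0.03,0],[1,0,0,0.03,0]]

```text
t: 13.22
tcp_pos: [0.4963, -0.0642, 0.1179]
tool_rot: [0.488, 0.511, -0.487, 0.513]
force: [-1.0, 0.2, 1.0]
finger_gap: -0.002
```

Run:
```python
from h import *
look('6');auto('6')
crop('t6','t6z',305,218,330,240,30);crop('s6','s6z',285,195,310,215,30)
```

```text
13.325 [ 0.49560399 -0.06396554  0.11701079] [-1.26572639  0.80987495  0.69196386]
top [[315.01 226.43]
 [315.38 232.77]] -0.00014621508708052687
side [[297.85 201.98]
 [292.08 202.89]] -0.0008245137580617604
```

View pics/t6z.png

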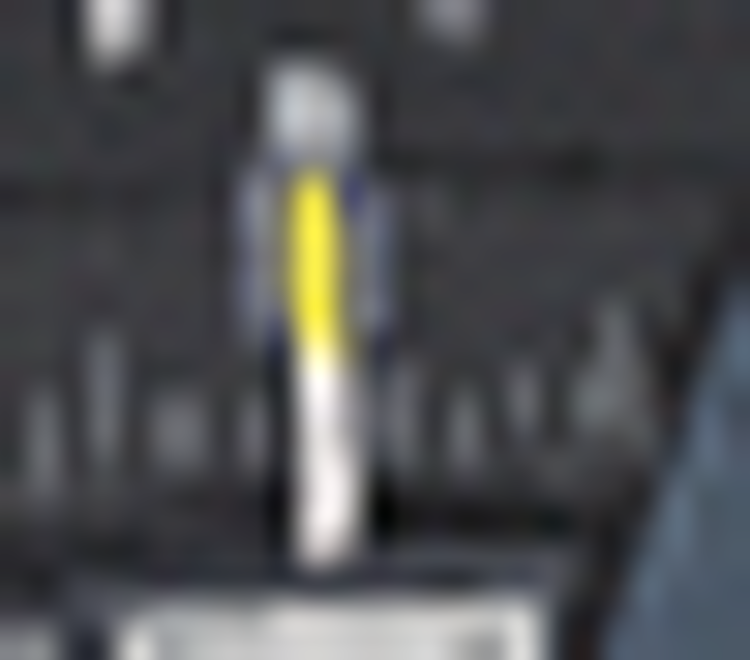

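View pics/s6z.png

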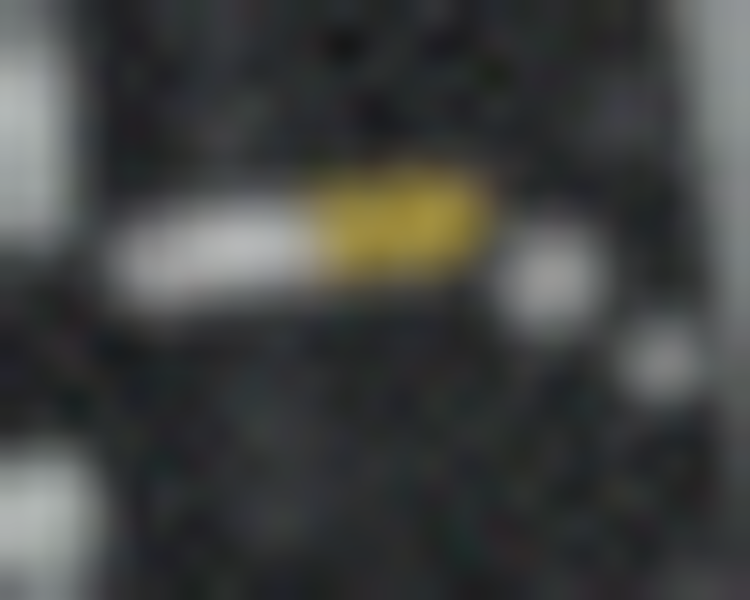

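The top view puts the gap at about -0.15 mm and the side view at about -0.8 mm, with the white tongue lined up with the yellow line in both. I'll retreat now.

Request:
send_rows:
  steps:
    - [[1,0,0,0.04,0],[1,0,0,0.09,0],[1,-0.01,-0.03,0.12,0],[1,-0.02,-0.08,0.13,0],[1,-0.03,-0.13,0.13,0],[1,-0.04,-0.16,0.13,0],[1,-0.04,-0.17,0.13,0],[1,-0.04,-0.17,0.13,0]]

```text
t: 14.32
tcp_pos: [0.4556, -0.2339, 0.2464]
tool_rot: [0.488, 0.512, -0.488, 0.511]
force: [-0.1, 0.4, 1.0]
finger_gap: 0.001
```

Run:
```python
from h import *
look('7');auto('7')
crop('t7','t7c',220,200,380,290,5)
```

```text
14.425 [ 0.45557677 -0.23277526  0.24645258] [-0.00353466 -0.32911119  0.04637213]
top [[315.01 226.44]
 [315.38 232.76]] -0.00015979316436504082
side [[297.81 201.97]
 [292.12 202.9 ]] -0.0009461361214305713
```

View pics/t7c.png

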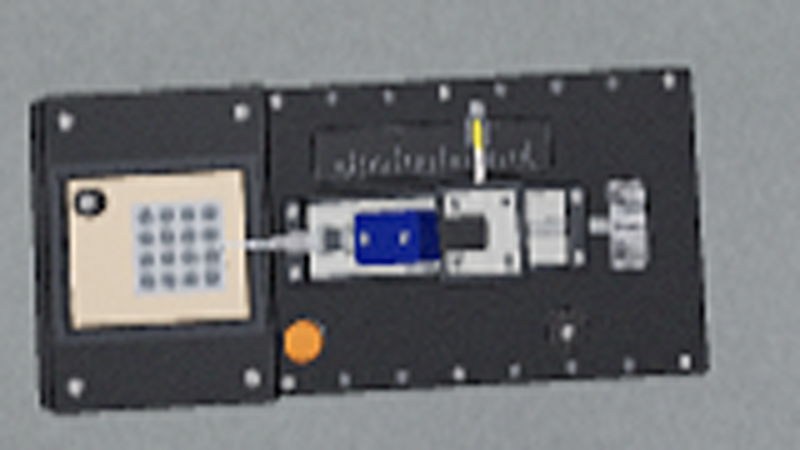

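View pics/s7.png

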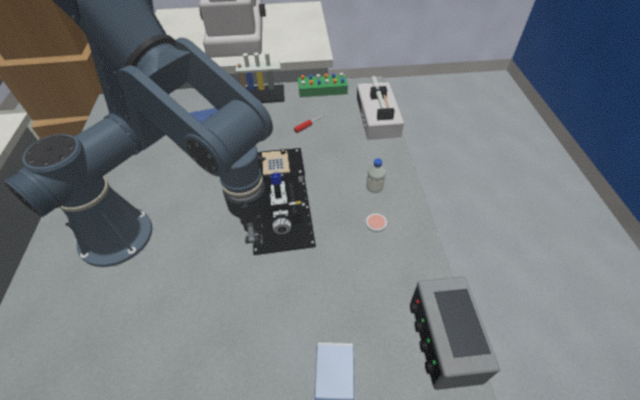

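In the top view the white pointer and the yellow mark form one line (crop about 478, 130–175). The chip, vial and thumbscrew are where they were, and the hand is clear.

```bash
python3 -c "
from station import manip
print(manip.sign_off())"
```

```text
the job is handed in; nothing more can be done
None
```

The white pointer now stands in line with the yellow mark. I rolled the wheel's top towards +x with the shut fingertip, pressing at about 8–12 N, in five short strokes. I lifted off between strokes, then raised and withdrew the hand and handed the job in at about 14.4 s.

- **Alignment:** after the hand was clear, the remaining gap read -0.16 mm in the top camera and about -0.9 mm in the side camera, against a limit of ±2.5 mm. The side camera read about 0.6–1.1 mm further back than the top one in most looks. I relied on the top view because it hardly depends on the mark's height.
- **Rest of the scene:** in the last pictures the chip, vial, thumbscrew, bottle, dish, tip box and screwdriver look unmoved. I judged that by eye and did not measure it.
- **Hand:** the force at the tool was about zero at the end.
- **Verdict:** handing in reported none.

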